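# Latch the lens carriage and set the lamp aim

### The arm

A 7-joint arm with a two-finger parallel gripper is mounted at the origin on a cart in front of the work surface, level with it; the furniture and walls round the work are solid. World frame = base frame: x ahead of the robot, y to its left, z up, the work surface at z = 0. Lengths are in m, angles in rad, forces in N, time in s.
With the tool pointing down it reaches from about 0.4 to 0.85 m from the base axis. Payload 10.4 kg.
Tool frame: the origin (TCP) lies at the very end of the fingers, on their centre line; the grasp point (between the pads) lies 19 mm behind it; z points along the fingers, y is the line along which they close (so a half turn about z gives the same grasp; the last joint's range is limited). The gripper opens to 87 mm and grips with 3 to 60 N. Pads are 19 mm wide; open, the fingers measure 117 mm over their backs; the gripper's body (75 mm by 190 mm) begins 51 mm behind the grasp point.
Start: joints at [1.277, 0.332, -0.065, 1.46, 0.022, 1.35, -0.088], TCP at [0.167, -0.602, 0.223] pointing down, gripper open.
Joint ranges: [-2.6, 2.6], [-0.5, 2.12], [-1.47, 1.34], [0.16, 2.42], [-1.27, 4.41], [0.06, 2.06], [-2.6, 2.6]. Speed limits (rad/s): [2.22, 2.22, 2.79, 2.79, 3.14, 3.14, 3.14].

### API

Orientations are given as a unit quaternion [x, y, z, w].
In Python, from bench import * gives the robot as it stands.
- The arm moves only by the tool step_arm, never from a script. Its arguments are lists of equal length, an entry for each row: "delta_pos": the shift along the world's x, y, z in units of 25 mm (1.0 is 25 mm), a list of three; "turn": the turn about the world's z in units of 0.12 rad (1.0 is 0.12 rad). In form: {"delta_pos": [[tx, ty, tz], ...], "turn": [turn, ...]}. A call has 1 to 12 rows; each row shifts and turns the commanded pose from where the row before left it; what a row does not reach is not made up. A row lasts 1/10 s, in which the tool goes at most 50 mm and 8.59 degrees, less where a joint would pass 70% of its speed; a pose out of reach is approached as far as the arm can. A call with a number of a shift or a turn outside -1 to 1 is refused whole. A call with a gripper value outside its range is refused whole. "grip" is the closure, from 0 (fully open) to 1 (shut), set as the call begins (left out, the last holds). The fingers move at their own pace and stop on an object; "newtons" is the grip in N (left out, the last holds). Time passes only in rows, so rows that do not move let the fingers close. It gives the time, the measured TCP pose, the force, the opening and the grip force at its end, in the units of the state.
- read_state(): the state, without advancing time (a new reading comes with each control period).
- camera(name): name is "side" or "top" or "wrist"; returns a dict with "image" (400x640x3 uint8, red, green, blue), "z_map" (400x640 float32, m along the optical axis (not along the pixel's ray), 0 where there is no reading), "mtx" (3x3 intrinsics, pixels), "view" (4x4, takes a point from world to camera coordinates). Camera axes: x right, y up, looking along -z (the intrinsics and any distortion apply to the point x, -y, -z); pixel columns grow to the right and rows downward; lengths in m; the calibration is good to about 2 mm. A picture is of the moment at which its call begins.
- close_job(): hands the job in; it is judged then, once.
The state is a dict: "time": time; "joint_positions": joint angles; "joint_vel": joint speeds; "joint_torque": joint torques, N m; "ee_pos": TCP position; "eef_rot": TCP orientation; "ft_force": force on the tool from outside, world axes, zero at the start; "torque": the same for the moment, N m; "width": finger opening in m; "grip_force": force on a finger pad.
Only numpy, scipy, OpenCV 4.12 (cv2) and the standard library are available. Lean on these libraries where they do the work, as an engineer would, in place of code of your own. Each camera call takes 0.05 s, during which the arm holds its last target. There are 200 camera calls.

### The job

Set up the lamp optics: push the lens carriage along its guide until it is fully home against the end stop, then swing the latch bar fully across behind it. With that latched, turn the round knob on the sloping aim control until the pointer's tip lines up with the pointed (cone-shaped) index, not with the square block, and let go. Do not knock over or push away the canister, the dish, the pot or the small box that stand around.

Things in the scene. Friction and masses are not known exactly. Their poses are not given: they have to be found in the camera images.
- guide: Fixed aluminium guide on the table, 180 mm long (x), 106 wide. Origin on its underside on the channel's middle line. +x: pushing direction (roughly away from the robot), +y left. Base 8 mm thick; two side rails, tops 22 mm above the table, leave a channel 63 mm wide from x = -92 mm to the dark end stop's face at x = +75 mm (stop 48 mm high).
- carriage_block_centre (a point): Centre of the black block of the loose lens carriage (0.2 to 0.45 kg) in the channel; axes as the guide's. Block 70 mm long (x), 60 wide, from 8 to 42 mm above the table; a round lens stands on its front half, up to 100 mm above the table. It starts 40 to 65 mm short of home; home is x = +40 mm in the guide's frame. The flat rear face, 35 mm behind this centre, can be pushed.
- latch (a joint): Angle of the latch bar about an upright pivot at x = -4 mm, y = -50 mm in the guide's frame. About 0 (-0.2 to 0.15 at the start): it lies beside the right rail, pointing to the guide's -x. Grows clockwise seen from above, over the channel, to its end stop 1.571: pointing to +y, 3 mm behind the home carriage. It cannot close while the carriage is short of home. Stays where left (friction 0.06 N m).
- latch_post (a point): Middle of the upright black grip post on the free end of the latch bar, 80 mm from the pivot and 60 mm above the table. The post is 18 mm in diameter from 46 to 72 mm above the table, top at 75 mm. The steel bar under it is 88 mm long, 12 mm wide, from 25 to 35 mm above the table.
- console: Fixed aim control: a grey housing 145 mm by 150 mm, 34 mm thick, on a stand, its flat upper face tilted 25 degrees towards the robot. Origin on the table under the middle of the face (face centre 80 mm up); x points away from the robot along the table, y to the left along the face, z up. The face rises towards +x: its outward normal is (-0.423, 0, 0.906) in this frame.
- knob_grip (a point): Point on the axis of the round black knob, 25 mm out from the face, at the height to grip. The knob is a cylinder 50 mm in diameter from 10 to 36 mm out from the face, top at 38 mm, on a skirt 56 mm in diameter. This point's z axis is the knob's axis, which points out of the face (25 degrees from vertical); its x and y turn with the knob.
- knob (a joint): Angle of the knob, -3.1 to 3.1 rad, growing counter-clockwise as seen looking at the face; stays where left (about 0.05 N m of friction). The pointer is geared to it: it moves 20 mm to the left (console +y) for each +1 rad and stands at the middle at 0. Starts within 0.2 of 0.
- pointer_tip (a point): Tip of the small white pointer (27 mm long, 4 mm out of the face) that slides sideways in the dark slot near the top of the face, 69 mm up the slope from the knob's axis; the tip points up the slope. Driven by the knob only.
- index_tip (a point): Tip of the pointed aluminium index (cone 18 mm across, 24 mm long, tip 10 mm out of the face) on the upper edge of the face, pointing down the slope, 28 to 52 mm left or right of the middle; a square block 18 mm wide, which is not the mark, is on the other side. Axes as the console's. Aligned: pointer tip and this tip at the same sideways (console y) position.
- lens_can: Bystander: clear canister with black lid, 45 mm across, 64 mm high, loose; origin under its centre.
- dish: Bystander: flat clear dish, 55 mm across, 15 mm high, loose; origin under its centre.
- pot: Bystander: white jar, 56 mm across, 75 mm high, loose; origin under its centre.
- glass_box: Bystander: small pale box, 33 x 33 x 19 mm, loose; origin under its centre.
Things that resemble listed ones, but are neither listed nor needed, are in the scene too. Of the things that look like the part that bears carriage_block_centre, the larger one is meant.

How it is judged:
By the outcome, as a careful person would: the job done as asked, in the order asked, and still so for the second after the job is handed in, with the robot touching nothing.
It also fails if it takes over 72 s, if anything falls off the work surface, if the arm or the gripper's body presses on something with over 40 N, if the wrist force passes 120 N, or if a joint passes its speed limit or range.

## Working session

There is one attempt and no reset: what is moved stays moved. The work goes in short steps, Python scripts to look and compute and a tool call to move; the robot and the scene stay as the last step left them, time stands still between calls to the robot, and variables do not carry over. Pictures are saved under pics/ and viewed, at most 10 in all, crops included, and the job is handed in when it is done.

Besides the shell and the picture viewer there is one more tool, called after "Request:" by a JSON object that holds its "fn" and its "kwargs". step_arm: Moves the arm, as the interface text tells. Shifts and turns lie within -1 to 1; 1 stands for 25 mm of shift or 0.12 rad of turn. Its arguments: {"type":"object","properties":{"delta_pos":{"type":"array"},"turn":{"type":"array"},"grip":{"type":"number"},"newtons":{"type":"number"}},"required":["delta_pos","turn"]}

```bash
mkdir -p pics; cat > h.py <<'E'
from bench import *
import numpy as np, cv2
def snap(n,f):
    c=camera(n); cv2.imwrite('pics/'+f+'.png',c['image'][:,:,::-1]); np.savez('pics/'+f+'.npz',**c); return c
def load(f): return np.load('pics/'+f+'.npz')
def cloud(c):
    z=c['z_map'].astype(float); K=c['mtx']; h,w=z.shape
    u,v=np.meshgrid(np.arange(w),np.arange(h))
    p=np.stack([(u-K[0,2])/K[0,0]*z,-(v-K[1,2])/K[1,1]*z,-z,np.ones_like(z)],-1)
    P=p@np.linalg.inv(c['view']).T
    P=P[...,:3]; P[z<=0]=np.nan; return P
def proj(c,p):
    q=c['view']@np.append(p,1); K=c['mtx']; return K[0,0]*q[0]/-q[2]+K[0,2], K[1,1]*-q[1]/-q[2]+K[1,2]
E
python3 - <<'E'
from h import *
snap('top','top0'); snap('side','side0')
s=read_state(); print(s['time'],s['ee_pos'],s['eef_rot'],s['width'])
E
```

```text
0.1 [ 0.16710082 -0.60189419  0.22185523] [ 9.90844554e-01  1.35006261e-01 -1.14918178e-04 -6.05324375e-04] 0.08690989149097285
```

View pics/top0.png

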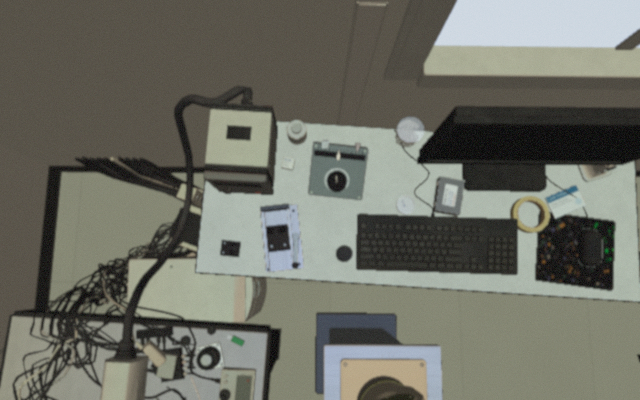

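View pics/side0.png

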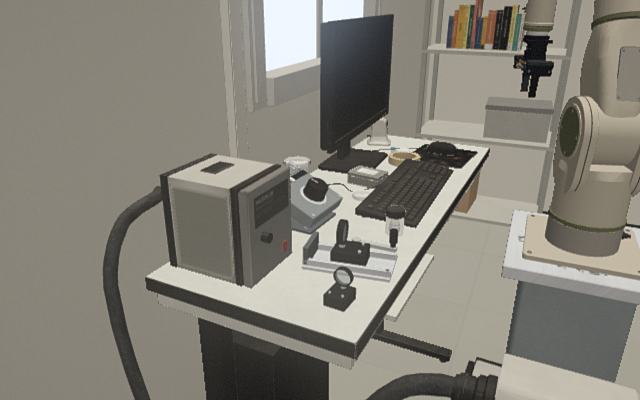

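The top view shows the guide at about (281,237), its carriage at (278,237) and the latch post near (296,265). The console is at (338,170) with its knob at (337,180). The canister is at (344,254), the pot at (297,130), the box at (288,162) and the dish at about (405,205). The small block at (230,247) is the decoy.

```bash
python3 - <<'E'
from h import *
c=load('top0'); P=cloud(c)
for n,(u,v) in dict(guide=(281,237),gtl=(263,206),gtr=(297,204),gbl=(268,270),gbr=(301,268),car=(278,243),post=(296,265),lens=(277,228),knob=(337,180),cl=(312,170),cr=(365,170),can=(344,254),pot=(297,130),box=(288,162),dish=(405,205),dec=(230,247),lampbox=(240,140),front=(270,185),kb=(360,240),base=(385,385)).items(): print(n,P[v,u].round(3))
crop=c['image'][110:285,190:420,::-1]
cv2.imwrite('pics/c0.png',cv2.resize(crop,None,fx=3.4,fy=3.4,interpolation=cv2.INTER_CUBIC))
E
```

```text
guide [0.438 0.277 0.035]
gtl [0.521 0.327 0.048]
gtr [ 0.535  0.236 -0.004]
gbl [0.348 0.311 0.028]
gbr [0.355 0.222 0.001]
car [0.421 0.284 0.044]
post [0.361 0.234 0.074]
lens [0.456 0.283 0.103]
knob [0.584 0.127 0.109]
cl [0.617 0.194 0.079]
cr [0.617 0.051 0.086]
can [0.392 0.106 0.068]
pot [0.731 0.236 0.073]
box [0.652 0.263 0.019]
dish [ 0.532 -0.069  0.016]
dec [0.408 0.411 0.062]
lampbox [0.665 0.373 0.198]
front [0.568 0.304 0.111]
kb [0.432 0.059 0.021]
base [0.072 0.01  0.121]
```

View pics/c0.png

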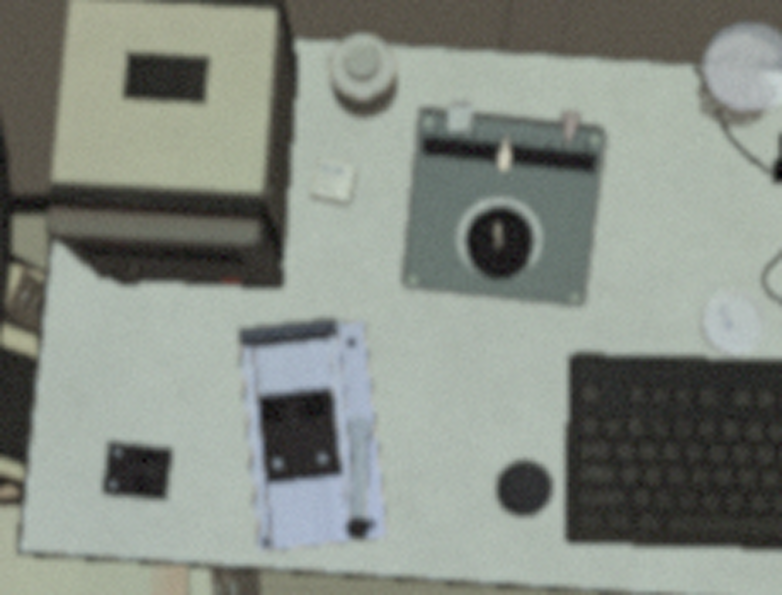

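The square block is on the left (top image about (325,144)) and the cone index is on the right (about (357,146)), so the knob has to turn clockwise. I'll move over the guide for a close look.

Request:
{"fn": "step_arm", "kwargs": {"delta_pos": [[1,0.8,0.3],[1,0.8,0.3],[1,0.8,0.3],[1,0.8,0.3],[1,0.8,0.3],[1,0.8,0.3],[1,0.8,0.3],[1,0.8,0.3],[1,1,0.3],[1,1,0.3],[0.5,1,0],[0.5,1,0]], "turn": [0,0,0,0,0,0,0,0,0,0,-0.7,-0.7], "grip": 0}}

```text
time: 1.3
ee_pos: [0.4429, -0.3409, 0.2973]
eef_rot: [0.999, 0.05, -0.0, -0.0]
ft_force: [0.8, -0.4, -0.3]
width: 0.087
grip_force: 0.0
```

Request:
{"fn": "step_arm", "kwargs": {"delta_pos": [[0,1,0],[0,1,0],[0,1,0],[0,1,0],[0,1,0],[0,1,0],[0,1,0],[0,1,0],[0,1,0],[0,1,0],[0,1,0],[0,1,0]], "turn": [0,0,0,0,0,0,0,0,0,0,0,0]}}

```text
time: 2.5
ee_pos: [0.4419, -0.0412, 0.2973]
eef_rot: [0.999, 0.051, -0.0, 0.0]
ft_force: [0.0, -0.2, 0.4]
width: 0.0871
grip_force: 0.0
```

Request:
{"fn": "step_arm", "kwargs": {"delta_pos": [[0,1,0],[0,1,0],[0,1,0],[0,1,0],[0,1,0],[-0.5,1,0],[-0.5,1,0],[-0.5,1,0],[-0.5,1,0],[-0.5,1,0],[-0.5,1,0],[0,0,0]], "turn": [0,0,0,0,0,0,0,0,0,0,0,0]}}

```text
time: 3.7
ee_pos: [0.3651, 0.236, 0.2977]
eef_rot: [0.999, 0.054, 0.0, -0.0]
ft_force: [0.3, -0.1, -0.3]
width: 0.0871
grip_force: 0.0
```

```bash
python3 - <<'E'
from h import *
c=snap('wrist','w1'); s=read_state(); print(s['time'],s['ee_pos'],s['eef_rot']); print(np.linalg.inv(c['view']).round(3)); print(c['mtx'])
E
```

```text
3.75 [0.36627453 0.23403371 0.29751752] [9.98591381e-01 5.30584139e-02 5.96246179e-05 2.36052396e-04]
[[ 0.11   0.964  0.244  0.431]
 [-0.994  0.107  0.027  0.244]
 [-0.    -0.245  0.97   0.459]
 [ 0.     0.     0.     1.   ]]
[[360.53439309   0.         308.64491409]
 [  0.         360.53439309 202.48155763]
 [  0.           0.           1.        ]]
```

View pics/w1.png

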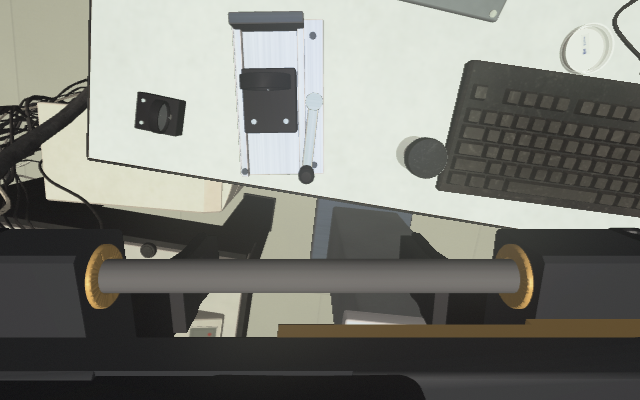

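The wrist view shows the guide from (236,30) to (320,175) and the block's top rear edge at about (246,132)-(297,132). The pivot is at (315,101), the latch post at (306,174) and the canister at (425,158).

```bash
cat >> h.py <<'E'
def onz(c,u,v,z):
    K=c['mtx']; T=np.linalg.inv(c['view']); d=T[:3,:3]@np.array([(u-K[0,2])/K[0,0],-(v-K[1,2])/K[1,1],-1]); o=T[:3,3]
    return o+d*(z-o[2])/d[2]
E
python3 - <<'E'
from h import *
c=load('w1'); P=cloud(c)
for n,u,v,z in [('stopL',229,24,.048),('stopR',303,27,.048),('rearL',241,171,.022),('rearR',319,175,.022),('blkRL',246,132,.042),('blkRR',297,132,.042),('blkFR',298,69,.042),('piv',315,101,.035),('post',306,175,.075),('railscrewF',312,35,.022),('railscrewR',313,165,.022)]:
    print(n,onz(c,u,v,z).round(4),P[v,u].round(3))
# yaw from depth: block top points & left rail
m=(abs(P[...,2]-.042)<.004)&(P[...,0]>.36)&(P[...,0]<.48)&(P[...,1]>.24)&(P[...,1]<.33)
print(cv2.minAreaRect(P[m][:,:2].astype(np.float32)*1000), m.sum())
m=(P[...,2]>.003)&(P[...,2]<.07)&(P[...,0]>.3)&(P[...,0]<.56)&(P[...,1]>.2)&(P[...,1]<.36)
print(cv2.minAreaRect(P[m][:,:2].astype(np.float32)*1000), m.sum())
E
```

```text
stopL [0.5099 0.3367 0.048 ] [ 0.519  0.348 -0.   ]
stopR [0.5155 0.2595 0.048 ] [0.521 0.26  0.021]
rearL [0.3516 0.3187 0.022 ] [0.352 0.319 0.022]
rearR [0.3571 0.2232 0.022 ] [ 0.353  0.222 -0.   ]
blkRL [0.4006 0.3125 0.042 ] [0.4   0.313 0.04 ]
blkRR [0.4069 0.2549 0.042 ] [0.405 0.256 0.008]
blkFR [0.4743 0.2607 0.042 ] [0.476 0.261 0.022]
piv [0.4431 0.2383 0.035 ] [0.443 0.238 0.037]
post [0.3646 0.2397 0.075 ] [0.364 0.24  0.074]
railscrewF [0.5138 0.2496 0.022 ] [0.516 0.25  0.008]
railscrewR [0.3686 0.232  0.022 ] [0.367 0.232 0.01 ]
((438.7808532714844, 279.5557861328125), (69.14166259765625, 80.5811767578125), 6.214639186859131) 2604
((440.8250732421875, 271.5634765625), (180.30770874023438, 124.69578552246094), 7.005444049835205) 13338
```

Request:
{"fn": "step_arm", "kwargs": {"delta_pos": [[0.5,0.9,0],[0.1,1,0],[0,0,-1],[0,0,-1],[0,0,-1],[0,0,-1],[0,0,-1],[0,0,-0.6],[0,0,0],[0,0,0],[0,0,0],[0,0,0]], "turn": [0,0,0,0,0,0,0,0,0,0,0,0], "grip": 1, "newtons": 15}}

```text
time: 4.95
ee_pos: [0.3828, 0.2805, 0.1586]
eef_rot: [0.999, 0.051, 0.001, -0.0]
ft_force: [0.4, 0.8, 0.0]
width: 0.0025
grip_force: 0.0
```

Request:
{"fn": "step_arm", "kwargs": {"delta_pos": [[0,0,-1],[0,0,-1],[0,0,-1],[0,0,-1],[0,0,-0.6],[0,0,-0.4],[0,0,0]], "turn": [0,0,0,0,0,0,0]}}

```text
time: 5.65
ee_pos: [0.382, 0.2802, 0.0321]
eef_rot: [0.999, 0.051, -0.0, 0.0]
ft_force: [0.4, -0.1, 0.3]
width: 0.0008
grip_force: 0.0
```

Request:
{"fn": "step_arm", "kwargs": {"delta_pos": [[0.2,0.02,0],[0.2,0.02,0],[0.2,0.02,0],[0.2,0.02,0],[0.2,0.02,0],[0.2,0.02,0],[0.2,0.02,0],[0.2,0.02,0],[0.2,0.02,0],[0.2,0.02,0]], "turn": [0,0,0,0,0,0,0,0,0,0]}}

```text
time: 6.65
ee_pos: [0.4319, 0.2857, 0.0331]
eef_rot: [0.999, 0.052, -0.001, 0.0]
ft_force: [-5.5, -0.7, 5.6]
width: 0.0006
grip_force: 3.3
```

Request:
{"fn": "step_arm", "kwargs": {"delta_pos": [[0.1,0.01,0],[0.1,0.01,0],[0.08,0.01,0],[0,0,0]], "turn": [0,0,0,0]}}

```text
time: 7.05
ee_pos: [0.4355, 0.2861, 0.0327]
eef_rot: [0.999, 0.052, -0.003, 0.001]
ft_force: [-19.4, -3.8, 18.1]
width: 0.0004
grip_force: 10.5
```

Request:
{"fn": "step_arm", "kwargs": {"delta_pos": [[-0.4,-0.04,0],[-0.8,-0.1,0],[0,0,1],[0,0,1],[0,0,1],[0,0,1],[-0.6,-0.8,1],[-1,-1,0.6],[0,0,0]], "turn": [0,0,0,0,0,0,0,0,0]}}

```text
time: 7.95
ee_pos: [0.3694, 0.2358, 0.1755]
eef_rot: [0.999, 0.05, 0.004, 0.002]
ft_force: [0.4, -0.1, -0.4]
width: 0.0004
grip_force: 0.0
```

```bash
python3 - <<'E'
from h import *
c=snap('wrist','w2'); s=read_state(); print(s['time'],s['ee_pos'],s['eef_rot'],s['ft_force'])
E
```

```text
8.0 [0.37030881 0.2362332  0.17445366] [0.99873636 0.05011698 0.00337829 0.00160103] [ 0.30331823  0.59381708 -0.73459519]
```

View pics/w2.png

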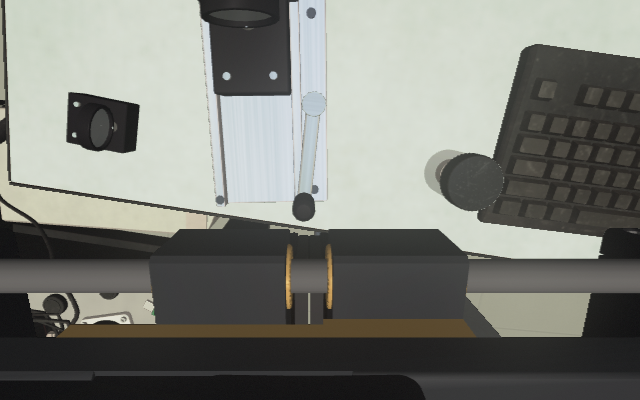

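```bash
python3 - <<'E'
from h import *
c=load('w2')
for n,u,v,z in [('rL',214,95,.042),('rR',291,95,.042),('rmid',253,95,.042),('piv',314,103,.035),('post',304,206,.075)]: print(n,onz(c,u,v,z).round(4))
p=(onz(c,253,95,.042)-onz(c,314,103,.035))[:2]; a=.11
print('rear x in guide', p@[np.cos(a),np.sin(a)]*1000-4)
E
```

```text
rL [0.4412 0.3182 0.042 ]
rR [0.4474 0.258  0.042 ]
rmid [0.4443 0.2877 0.042 ]
piv [0.4434 0.2393 0.035 ]
post [0.3672 0.2395 0.075 ]
rear x in guide 2.2046338356461987
```

Relative to the pivot the block moved about 40 mm, so it's home or within a couple of mm. I'll push again, a bit lower and firmer, to confirm it sits on the stop.

Request:
{"fn": "step_arm", "kwargs": {"delta_pos": [[0.8,1,-0.5],[0.8,0.92,-1],[0,0,-1],[0,0,-1],[0,0,-1],[0,0,-1],[0,0,-0.44],[0.4,0.04,0],[0.4,0.04,0],[0,0,0]], "turn": [0,0,0,0,0,0,0,0,0,0]}}

```text
time: 9.0
ee_pos: [0.4318, 0.2881, 0.0252]
eef_rot: [0.999, 0.05, 0.001, -0.001]
ft_force: [-0.6, -0.3, -0.5]
width: 0.0007
grip_force: 0.0
```

Request:
{"fn": "step_arm", "kwargs": {"delta_pos": [[0.1,0.01,0],[0.1,0.01,0],[0,0,0]], "turn": [0,0,0]}}

```text
time: 9.3
ee_pos: [0.4345, 0.288, 0.0244]
eef_rot: [0.999, 0.051, 0.0, -0.0]
ft_force: [-0.7, 0.7, 0.3]
width: 0.0006
grip_force: 0.0
```

Request:
{"fn": "step_arm", "kwargs": {"delta_pos": [[0.1,0.01,0],[0.1,0.01,0],[0,0,0]], "turn": [0,0,0]}}

```text
time: 9.6
ee_pos: [0.4351, 0.2883, 0.0238]
eef_rot: [0.999, 0.052, -0.003, 0.002]
ft_force: [-18.2, -4.9, 15.5]
width: 0.0003
grip_force: 9.4
```

Force rose to 18 N within 0.6 mm of travel, so the carriage is on the stop. Next is the latch.

Request:
{"fn": "step_arm", "kwargs": {"delta_pos": [[-0.4,-0.04,0],[-0.8,-0.1,0.3],[0,0,1],[0,0,1],[0,0,1],[-0.8,-1,0.3],[-0.8,-0.8,0],[0,0,0]], "turn": [0,0,0,0,0,0,0,0], "grip": 1}}

```text
time: 10.4
ee_pos: [0.3678, 0.2374, 0.1138]
eef_rot: [0.999, 0.051, 0.001, 0.002]
ft_force: [0.2, -0.6, 0.2]
width: 0.0001
grip_force: 0.0
```

Request:
{"fn": "step_arm", "kwargs": {"delta_pos": [[0,0,0],[0,0,0],[0,0,0],[0,0,0],[0,0,0],[0,0,0]], "turn": [0,0,0,0,0,0], "grip": 0}}

```text
time: 11.0
ee_pos: [0.3691, 0.2403, 0.114]
eef_rot: [0.999, 0.052, -0.0, -0.0]
ft_force: [-0.1, -0.3, 0.5]
width: 0.0409
grip_force: 0.0
```

Request:
{"fn": "step_arm", "kwargs": {"delta_pos": [[-0.1,0,0],[0,0,0],[0,0,-1],[0,0,-1],[0,0,-0.56],[0,0,0]], "turn": [0,0,0,0,0,0]}}

```text
time: 11.6
ee_pos: [0.3655, 0.2394, 0.0486]
eef_rot: [0.999, 0.052, -0.002, 0.0]
ft_force: [0.7, 0.3, 0.8]
width: 0.0844
grip_force: 0.0
```

Request:
{"fn": "step_arm", "kwargs": {"delta_pos": [[0,0,0],[0,0,0],[0,0,0],[0,0,0],[0,0,0],[0,0,0],[0,0,0],[0,0,0],[0,0,0],[0,0,0],[0,0,0]], "turn": [0,0,0,0,0,0,0,0,0,0,0], "grip": 1, "newtons": 12}}

```text
time: 12.7
ee_pos: [0.3667, 0.24, 0.0501]
eef_rot: [0.999, 0.051, -0.0, 0.0]
ft_force: [-0.4, -0.8, 1.2]
width: 0.0173
grip_force: 12.0
```

Request:
{"fn": "step_arm", "kwargs": {"delta_pos": [[0.04,0.46,0],[0.1,0.45,0],[0.17,0.43,0],[0.23,0.4,0],[0.29,0.37,0],[0.34,0.32,0],[0.38,0.27,0],[0.41,0.21,0],[0,0,0]], "turn": [0,0,0,0,0,0,0,0,0]}}

```text
time: 13.6
ee_pos: [0.4171, 0.3132, 0.0498]
eef_rot: [0.999, 0.051, 0.0, -0.0]
ft_force: [0.1, -2.4, -3.4]
width: 0.0174
grip_force: 12.0
```

Request:
{"fn": "step_arm", "kwargs": {"delta_pos": [[0.44,0.15,0],[0.45,0.08,0],[0.1,0.01,0],[0.1,0.01,0],[0,0,0]], "turn": [0,0,0,0,0]}}

```text
time: 14.1
ee_pos: [0.4406, 0.319, 0.0497]
eef_rot: [0.999, 0.052, -0.002, 0.001]
ft_force: [-13.6, -4.6, 2.9]
width: 0.0175
grip_force: 12.0
```

Request:
{"fn": "step_arm", "kwargs": {"delta_pos": [[0,0,0],[0,0,0],[0,0,0],[0,0,0],[0,0,1],[0,0,1],[0,0,1],[-1,-0.5,1],[-1,-0.5,1],[0,0,0]], "turn": [0,0,0,0,0,0,0,0,0,0], "grip": 0}}

```text
time: 15.1
ee_pos: [0.3921, 0.2946, 0.1781]
eef_rot: [0.999, 0.052, 0.003, 0.0]
ft_force: [0.6, 1.3, -0.6]
width: 0.0848
grip_force: 0.0
```

```bash
python3 - <<'E'
from h import *
c=snap('wrist','w3'); s=read_state(); print(s['time'],s['ee_pos'],s['ft_force'],s['width'])
E
```

```text
15.15 [0.39340974 0.29396454 0.17678128] [-0.73912839 -0.92250584 -0.69611284] 0.08543177278781454
```

View pics/w3.png

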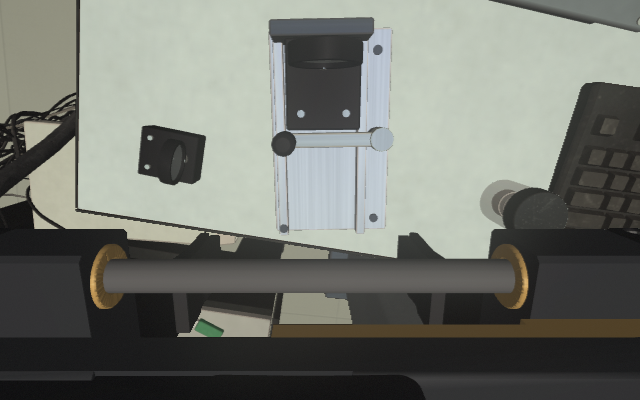

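```bash
python3 - <<'E'
from h import *
c=load('w3'); piv=onz(c,381,138,.035)
for n,u,v,z in [('post',284,144,.075),('blkRL',288,129,.042),('blkRR',359,129,.042),('s1',378,50,.022),('s2',374,218,.022),('stopL',285,37,.048),('stopR',372,37,.048)]:
    p=onz(c,u,v,z); print(n,p.round(4),np.degrees(np.arctan2(*(p-piv)[[1,0]])).round(1))
a=onz(c,378,50,.022)-onz(c,374,218,.022); print('guide yaw deg',np.degrees(np.arctan2(a[1],a[0])))
# console from top view depth and pixel picks
c=load('top0'); P=cloud(c)
for n,u,v in [('knobtop',337,180),('ptr',338,154),('idx',357.5,146),('blk',325,144),('cTL',314,142),('cTR',367,147),('cBL',309,193),('cBR',361,199)]:
    print(n,P[int(v),int(u)].round(4))
m=np.zeros(P.shape[:2],bool); m[158:190,315:325]=1; m[158:190,350:360]=1
Q=P[m]; Q=Q[~np.isnan(Q[:,0])]; A=np.c_[Q[:,:2],np.ones(len(Q))]; k=np.linalg.lstsq(A,Q[:,2],rcond=None)[0]
n=np.array([-k[0],-k[1],1]); n/=np.linalg.norm(n); print('normal',n,'yaw',np.arctan2(-n[1],-n[0]),'plane',k)
E
```

```text
post [0.4338 0.3178 0.075 ] 97.3
blkRL [0.4432 0.3176 0.042 ] 90.4
blkRR [0.4493 0.2603 0.042 ] 74.7
s1 [0.5136 0.2508 0.022 ] 8.8
s2 [0.3707 0.2326 0.022 ] -174.2
stopL [0.5106 0.3257 0.048 ] 52.0
stopR [0.5175 0.2609 0.048 ] 15.8
guide yaw deg 7.253081845420091
knobtop [0.5838 0.1274 0.1092]
ptr [0.6546 0.1248 0.1087]
idx [0.6714 0.0759 0.1296]
blk [0.6774 0.1599 0.1244]
cTL [0.6881 0.1891 0.1046]
cTR [0.6792 0.0452 0.0918]
cBL [0.5586 0.2016 0.0481]
cBR [0.5432 0.0581 0.0478]
normal [-0.41827177  0.04398271  0.90725644] yaw -0.10476839848440656 plane [ 0.46102927 -0.0484788  -0.19705021]
```

The latch bar reads 97.3° in world yaw against guide yaw + 90°, about 97°, so it's fully across, and the carriage is still on the stop. I'll move to the console and look.

Request:
{"fn": "step_arm", "kwargs": {"delta_pos": [[0,0,1],[0,0,1],[0.5,-0.9,1],[0.5,-0.9,1],[0.6,-1,1],[0.7,-1,0],[0.8,-1,0],[0.5,-1,0],[0.3,-0.8,0],[0,0,0]], "turn": [0,0,-0.3,-0.3,-0.3,-0.3,-0.3,-0.2,0,0], "grip": 0}}

```text
time: 16.15
ee_pos: [0.4918, 0.1247, 0.2983]
eef_rot: [0.999, -0.053, -0.001, 0.0]
ft_force: [0.4, 0.4, -0.8]
width: 0.0869
grip_force: 0.0
```

```bash
python3 - <<'E'
from h import *
c=snap('wrist','w4'); s=read_state(); print(s['time'],s['ee_pos'],s['eef_rot'],s['joint_positions'])
E
```

```text
16.2 [0.49101867 0.12689748 0.29865839] [ 9.98636393e-01 -5.21900596e-02 -1.24176614e-03 -1.00301909e-04] [ 0.52931748  0.12139581 -0.93402599  1.60247373  0.09675037  1.46933506
 -2.08643573]
```

View pics/w4.png

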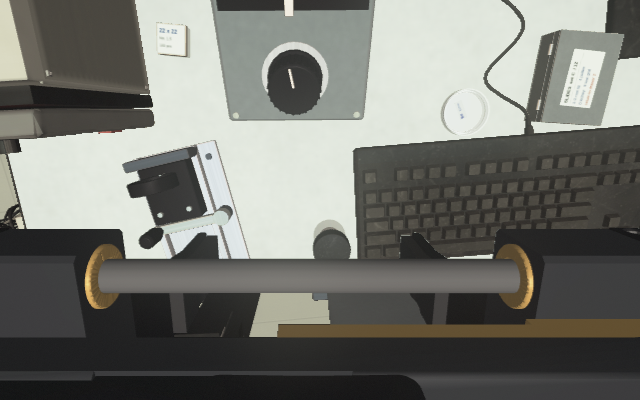

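The knob is centred around (295,78) with the pointer base at (289,5). The face is clear and the box and dish are well away. I'll compute the knob axis.

```bash
python3 - <<'E'
from h import *
c=load('w4'); P=cloud(c)
yaw=-.105; ex=np.array([np.cos(yaw),np.sin(yaw),0]); ey=np.array([-np.sin(yaw),np.cos(yaw),0]); n=-.4226*ex+.9063*np.array([0,0,1])
W=P[20:118,225:370].reshape(-1,3); W=W[~np.isnan(W[:,0])]
d=W@n; h,e=np.histogram(d,bins=np.arange(d.min(),d.max(),.002)); f=e[h.argmax()]+.001; f=np.median(d[abs(d-f)<.003]); print('face',f)
F=W[abs(d-f)<.002]; A=np.c_[F[:,:2],np.ones(len(F))]; k=np.linalg.lstsq(A,F[:,2],rcond=None)[0]; q=np.array([-k[0],-k[1],1]); q/=np.linalg.norm(q); print('normal',q,np.arctan2(-q[1],-q[0]))
T=W[(d-f>.034)&(d-f<.042)]; print(len(T),np.median(T@n)-f)
s=np.cross(n,ey)*-1; t=np.c_[T@ey,T@s].astype(np.float32)
(cc,r)=cv2.minEnclosingCircle(t); mr=cv2.minAreaRect(t*1000); print(cc,r,mr)
ctr=cc[0]*ey+cc[1]*s+(f+.038)*n; print('top ctr',ctr,'s',s)
for z in (.10,.105,.107,.11):
    print(z,ctr+n*(z-ctr[2])/n[2])
E
```

```text
face -0.1800167410364904
normal [-0.42091669  0.04162481  0.90614376] -0.09857035548309435
2167 0.037823336137850855
(0.1904320865869522, 0.5521916151046753) 0.026208123192191124 ((190.5127410888672, 552.1746826171875), (50.422767639160156, 51.1185188293457), 3.9890098571777344)
top ctr [0.57733944 0.13064228 0.1046464 ] s [ 0.90130861 -0.09498674  0.4226    ]
0.1 [0.57949409 0.13041521 0.1       ]
0.105 [0.57717547 0.13065956 0.105     ]
0.107 [0.57624803 0.1307573  0.107     ]
0.11 [0.57485686 0.13090391 0.11      ]
```

Request:
{"fn": "step_arm", "kwargs": {"delta_pos": [[0.9,0.03,-1],[0.9,0.03,-1],[0.9,0.03,-1],[0.9,0.03,-1],[0,0,-1],[0,0,-0.9],[0,0,0]], "turn": [0.7,0.7,0.7,0.7,0.7,0.7,0]}}

```text
time: 16.9
ee_pos: [0.5784, 0.1322, 0.1489]
eef_rot: [0.979, 0.201, -0.003, -0.001]
ft_force: [-0.1, -0.3, -0.3]
width: 0.0871
grip_force: 0.0
```

```bash
python3 - <<'E'
from h import *
c=snap('wrist','w5'); s=read_state(); print(s['time'],s['ee_pos'],s['eef_rot'],s['joint_positions'])
E
```

```text
16.95 [0.57932701 0.13254989 0.1511933 ] [ 9.79828345e-01  1.99834039e-01 -1.58394662e-03 -5.12424535e-04] [ 0.42123636  0.47714149 -0.93503287  1.5969044   0.39496387  1.2730787
 -1.74754977]
```

View pics/w5.png

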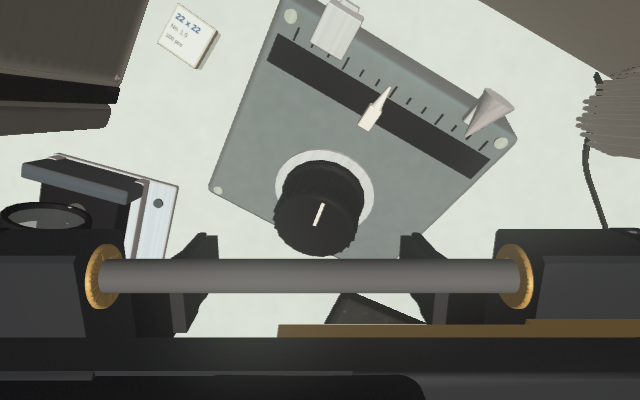

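The wrist view shows the pointer tip at (390,88), the cone tip at (466,137) on the right and the square block at (337,28).

```bash
cat >> h.py <<'E'
yaw=-.103; ex=np.array([np.cos(yaw),np.sin(yaw),0]); ey=np.array([-np.sin(yaw),np.cos(yaw),0]); nn=-.4226*ex+.9063*np.array([0,0,1]); ss=.9063*ex+.4226*np.array([0,0,1])
KN=np.array([.5773,.1306,.1046])  # knob top centre
f0=KN@nn-.038
def onface(c,u,v,out):
    K=c['mtx']; T=np.linalg.inv(c['view']); d=T[:3,:3]@np.array([(u-K[0,2])/K[0,0],-(v-K[1,2])/K[1,1],-1]); o=T[:3,3]
    p=o+d*((f0+out)-o@nn)/(d@nn); return np.round([(p-KN)@ey*1000,(p-KN)@ss*1000],1)
E
python3 - <<'E'
from h import *
c=load('w5')
print('ptr',onface(c,390,88,.004),'idx',onface(c,466,137,.010),'knobtop',onface(c,319,207,.038))
E
```

```text
ptr [ 3.2 83.5] idx [-44.8  83.9] knobtop [ 4.  16.7]
```

```bash
python3 - <<'E'
from h import *
for nm,(a,b,l,r) in dict(w4=(20,118,225,370),w5=(90,256,220,480)).items():
    c=load(nm); P=cloud(c); W=P[a:b,l:r].reshape(-1,3); W=W[~np.isnan(W[:,0])]; d=W@nn-f0
    print(nm,'face',np.median(d[abs(d)<.006]),len(W))
    T=W[(d>.034)&(d<.043)]; t=np.c_[(T-KN)@ey,(T-KN)@ss].astype(np.float32)*1000
    print(cv2.minAreaRect(t),len(t), 'bounds y',t[:,0].min(),t[:,0].max(),'s',t[:,1].min(),t[:,1].max(), 'out',np.median(T@nn-f0))
    T_=np.linalg.inv(c['view']); print('cam',T_[:3,3],'axis',-T_[:3,2])
c=load('w5');P=cloud(c)
for u,v in [(319,207),(319,180),(345,205),(290,215),(319,245),(390,150),(250,150)]: 
    p=P[v,u]; print((u,v),p,((p-KN)@ey*1e3).round(1),((p-KN)@ss*1e3).round(1),(p@nn-f0)*1e3)
E
```

```text
w4 face 2.721910326421162e-05 14153
((0.12386512756347656, 0.05078887939453125), (50.42224884033203, 51.118526458740234), 4.094696044921875) 2168 bounds y -24.965958 25.73195 s -25.407318 25.681833 out 0.037845466518774115
cam [0.55819259 0.1184769  0.45970842] axis [-0.24674318  0.02577266 -0.96873813]
w5 face 6.759343356430025e-05 42971
((0.7989711761474609, 1.0266990661621094), (49.80973434448242, 51.64794158935547), 51.90414810180664) 4200 bounds y -25.659826 25.897442 s -25.75463 26.638208 out 0.037803639773120734
cam [0.64026511 0.15942076 0.31012018] axis [-0.23110585 -0.09701178 -0.96807995]
(319, 207) [0.59272741 0.13302313 0.11141015] 4.0 16.6 37.79226090959703
(319, 180) [0.60551055 0.13839122 0.10204037] 10.7 23.6 24.16015293317844
(345, 205) [0.59969561 0.1198954  0.11142452] -8.3 24.1 34.30571850117842
(290, 215) [0.57987537 0.14597874 0.10502767] 15.6 1.1 37.97323893042928
(319, 245) [0.56777508 0.12173912 0.10045849] -9.8 -9.5 37.86543122737565
(390, 150) [0.63757041 0.10523303 0.09073347] -19.0 50.8 -1.0047455221334212
(250, 150) [0.60077634 0.18514129 0.07155319] 56.7 2.1 0.5510218061512417
```

Knob turn needed is about -2.40 rad (pointer y 3.2 mm, index -44.8 mm). I'll descend, grip and turn in strokes.

Request:
{"fn": "step_arm", "kwargs": {"delta_pos": [[0.07,-0.09,-0.8],[0,0,-0.8],[0,0,-0.6],[0,0,-0.3],[0,0,0]], "turn": [0,0,0,0,0]}}

```text
time: 17.45
ee_pos: [0.582, 0.1299, 0.0899]
eef_rot: [0.98, 0.2, -0.0, 0.0]
ft_force: [-0.7, -1.1, 0.0]
width: 0.087
grip_force: 0.0
```

Request:
{"fn": "step_arm", "kwargs": {"delta_pos": [[0,0,0],[0,0,0],[0,0,0],[0,0,0],[0,0,0],[0,0,0],[0,0,0]], "turn": [0,0,0,0,0,0,0], "grip": 1, "newtons": 12}}

```text
time: 18.15
ee_pos: [0.5826, 0.129, 0.0902]
eef_rot: [0.98, 0.2, 0.0, 0.0]
ft_force: [1.6, -2.9, 0.9]
width: 0.0512
grip_force: 11.7
```

Request:
{"fn": "step_arm", "kwargs": {"delta_pos": [[0,0,0],[0,0,0],[0,0,0],[0,0,0],[0,0,0],[0,0,0],[0,0,0]], "turn": [-1,-1,-1,-1,-1,-1,0]}}

```text
time: 18.85
ee_pos: [0.5823, 0.1294, 0.09]
eef_rot: [0.987, -0.159, 0.0, 0.0]
ft_force: [0.8, -3.0, -0.8]
width: 0.0497
grip_force: 12.2
```

```bash
python3 - <<'E'
from h import *
c=snap('wrist','w6'); s=read_state(); print(s['time'],s['ee_pos'],s['eef_rot'],s['joint_positions'],s['ft_force'],s['grip_force'],s['width'])
E
```

```text
18.9 [0.58226219 0.12938407 0.08999832] [ 9.87631406e-01 -1.56793034e-01  9.38365628e-05  3.75256351e-04] [ 0.30378685  0.48987819 -0.76188528  1.65965226  0.36625973  1.14056626
 -2.44034754] [ 1.01594631 -3.77139713 -0.24955462] 12.192810936903697 0.04980974085747049
```

View pics/w6.png

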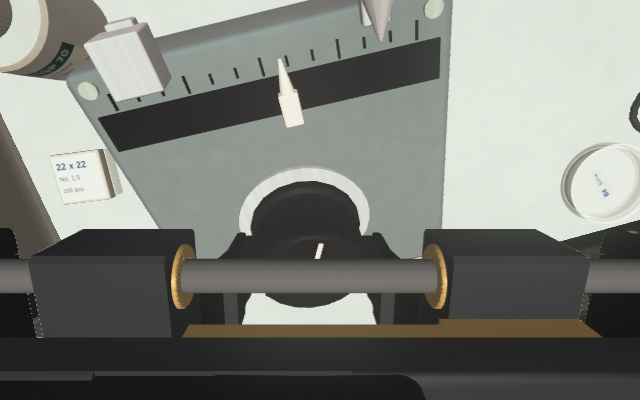

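```bash
cat >> h.py <<'E'
def ptr(c):
    # rectify face (plane 4 mm out): 5 px/mm, y from +60 (left) to -60, s 100..45
    Y,S=np.meshgrid(np.arange(60,-60,-.2),np.arange(100,45,-.2)); p=KN+Y[...,None]/1e3*ey+S[...,None]/1e3*ss+(.004-.038)*nn
    q=p@c['view'][:3,:3].T+c['view'][:3,3]; K=c['mtx']
    u=(K[0,0]*q[...,0]/-q[...,2]+K[0,2]).astype(np.float32); v=(-K[1,1]*q[...,1]/-q[...,2]+K[1,2]).astype(np.float32)
    R=cv2.remap(c['image'],u,v,cv2.INTER_LINEAR)
    m=(R.min(2)>185).astype(np.uint8); m[(S>85)|(S<54)]=0
    n,l,st,ce=cv2.connectedComponentsWithStats(m)
    out=[]
    for i in range(1,n):
        if st[i,4]>400:
            r,cc=np.nonzero(l==i); t=r.min(); k=(r-t)<15
            out.append((st[i,4],'tip s',100-t*.2,'tip y',60-cc[k].mean()*.2,'mean y',60-ce[i][0]*.2))
    return R,out
E
python3 - <<'E'
from h import *
for nm in('w5','w6'): print(nm,ptr(load(nm))[1])
c=load('w6'); print('hand ptr',onface(c,279,58,.004),'idx',onface(c,379,41,.010))
E
```

```text
w5 [(np.int32(979), 'tip s', np.float64(85.0), 'tip y', np.float64(42.56567926455567), 'mean y', np.float64(42.56567926455567)), (np.int32(3377), 'tip s', np.float64(83.8), 'tip y', np.float64(3.6599999999999966), 'mean y', np.float64(3.395795084394429))]
w6 [(np.int32(1204), 'tip s', np.float64(85.0), 'tip y', np.float64(47.75199335548173), 'mean y', np.float64(47.75199335548173)), (np.int32(3661), 'tip s', np.float64(84.0), 'tip y', np.float64(-7.398165137614683), 'mean y', np.float64(-7.340671947555322))]
hand ptr [-7.5 84.2] idx [-43.4  83.9]
```

Request:
{"fn": "step_arm", "kwargs": {"delta_pos": [[0,0,0],[0,0,0],[0,0,0],[0,0,0],[0,0,0],[0,0,0],[0,0,0],[0,0,0],[0,0,0],[0,0,0],[0,0,0],[0,0,0]], "turn": [0,0,0,0.9,0.9,0.9,0.9,0.9,0.9,0.9,0.9,0], "grip": 0.2}}

```text
time: 20.1
ee_pos: [0.5821, 0.13, 0.09]
eef_rot: [0.963, 0.271, -0.0, -0.0]
ft_force: [-0.5, 0.4, 0.1]
width: 0.0698
grip_force: 0.0
```

Request:
{"fn": "step_arm", "kwargs": {"delta_pos": [[0,0,0],[0,0,0],[0,0,0],[0,0,0],[0,0,0],[0,0,0]], "turn": [0,0,0,0,0,0], "grip": 1, "newtons": 18}}

```text
time: 20.7
ee_pos: [0.5827, 0.1289, 0.0901]
eef_rot: [0.963, 0.269, 0.0, 0.001]
ft_force: [4.1, -3.2, -2.6]
width: 0.0517
grip_force: 17.1
```

Request:
{"fn": "step_arm", "kwargs": {"delta_pos": [[0,0,0],[0,0,0],[0,0,0],[0,0,0],[0,0,0],[0,0,0],[0,0,0],[0,0,0],[0,0,0]], "turn": [-0.9,-0.9,-0.9,-0.9,-0.9,-0.9,-0.9,-0.9,0]}}

```text
time: 21.6
ee_pos: [0.5821, 0.1295, 0.09]
eef_rot: [0.987, -0.159, 0.0, 0.0]
ft_force: [-0.1, -3.7, -1.5]
width: 0.0494
grip_force: 18.4
```

```bash
python3 - <<'E'
from h import *
c=snap('wrist','w7'); s=read_state(); print(s['time'],s['ee_pos'],s['eef_rot'],s['joint_positions'][6],s['ft_force'],s['width']); print(ptr(c)[1])
E
```

```text
21.65 [0.58215406 0.12949439 0.09005345] [ 9.87612141e-01 -1.56914436e-01  2.78808436e-05  3.44294399e-04] -2.4401037170071684 [-0.11611399 -5.64386668 -0.77904076] 0.04945733589617818
[(np.int32(1198), 'tip s', np.float64(85.0), 'tip y', np.float64(47.76878130217028), 'mean y', np.float64(47.76878130217028)), (np.int32(3641), 'tip s', np.float64(84.0), 'tip y', np.float64(-21.62641509433962), 'mean y', np.float64(-21.72611919802253))]
```

Request:
{"fn": "step_arm", "kwargs": {"delta_pos": [[0,0,0],[0,0,0],[0,0,0],[0,0,0],[0,0,0],[0,0,0],[0,0,0],[0,0,0],[0,0,0],[0,0,0],[0,0,0],[0,0,0]], "turn": [0,0,0,0.9,0.9,0.9,0.9,0.9,0.9,0.9,0.9,0], "grip": 0.2}}

```text
time: 22.85
ee_pos: [0.5821, 0.1302, 0.0901]
eef_rot: [0.963, 0.271, -0.0, -0.0]
ft_force: [-0.2, -0.3, -0.5]
width: 0.0696
grip_force: 0.0
```

Request:
{"fn": "step_arm", "kwargs": {"delta_pos": [[0,0,0],[0,0,0],[0,0,0],[0,0,0],[0,0,0],[0,0,0]], "turn": [0,0,0,0,0,0], "grip": 1}}

```text
time: 23.45
ee_pos: [0.5827, 0.1289, 0.0901]
eef_rot: [0.963, 0.269, 0.0, 0.001]
ft_force: [3.7, -4.8, -1.3]
width: 0.0517
grip_force: 17.2
```

Request:
{"fn": "step_arm", "kwargs": {"delta_pos": [[0,0,0],[0,0,0],[0,0,0],[0,0,0],[0,0,0],[0,0,0],[0,0,0],[0,0,0],[0,0,0]], "turn": [-0.9,-0.9,-0.9,-0.9,-0.9,-0.9,-0.9,-0.9,0]}}

```text
time: 24.35
ee_pos: [0.5821, 0.1295, 0.09]
eef_rot: [0.987, -0.159, -0.0, 0.0]
ft_force: [0.2, -5.1, -0.3]
width: 0.0503
grip_force: 18.5
```

Request:
{"fn": "step_arm", "kwargs": {"delta_pos": [[0,0,0],[0,0,0],[0,0,0],[0,0,0],[0,0,0],[0,0,0],[0,0,0],[0,0,0],[0,0,0]], "turn": [0,0,0,0.9,0.9,0.9,0.9,0.9,0], "grip": 0.2}}

```text
time: 25.25
ee_pos: [0.582, 0.1302, 0.09]
eef_rot: [0.994, 0.113, -0.0, -0.0]
ft_force: [0.3, 0.2, 0.2]
width: 0.0694
grip_force: 0.0
```

```bash
python3 - <<'E'
from h import *
c=snap('wrist','w8'); s=read_state(); print(s['time'],s['ee_pos'],s['eef_rot'],s['joint_positions'][6],s['ft_force'],s['width']); R,o=ptr(c);print(o)
cr=c['image'][0:230,250:560,::-1]; cv2.imwrite('pics/w8c.png',cv2.resize(cr,None,fx=2.5,fy=2.5,interpolation=cv2.INTER_CUBIC))
E
```

```text
25.3 [0.58208187 0.1301017  0.09002531] [ 9.93878363e-01  1.10479246e-01 -1.07757513e-04 -3.51797006e-04] -1.9451030610686253 [-0.03134958  0.09603595 -0.35570907] 0.06988623736756318
[(np.int32(1040), 'tip s', np.float64(85.0), 'tip y', np.float64(44.00846153846154), 'mean y', np.float64(44.00846153846154)), (np.int32(3548), 'tip s', np.float64(84.0), 'tip y', np.float64(-35.89074074074074), 'mean y', np.float64(-36.541037204058625))]
```

View pics/w8c.png

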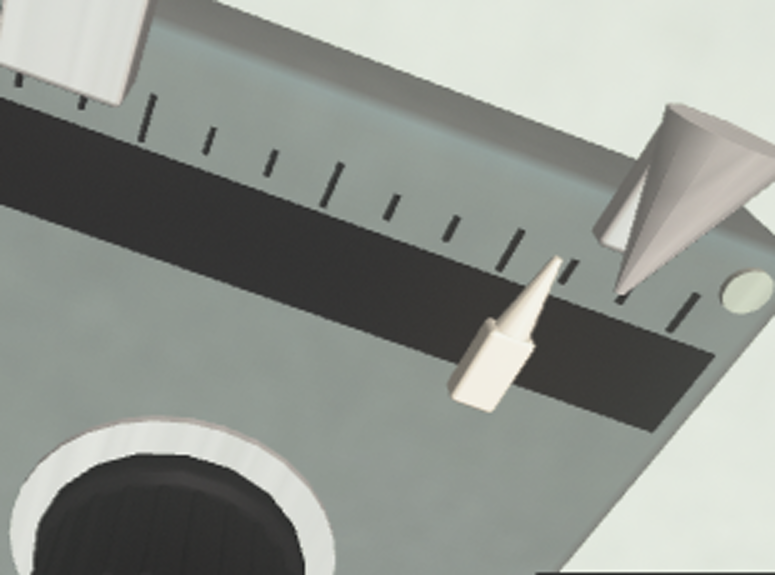

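The pointer tip is at (474,103.6) and the cone tip at (498.4,117.6) in the full image, so about 8 mm remain.

```bash
python3 - <<'E'
from h import *
c=load('w8'); print('ptr',onface(c,474,103.6,.004),'idx',onface(c,498.4,117.6,.010))
from scipy.optimize import least_squares
def tri(obs):
    r=least_squares(lambda p:np.concatenate([np.array(proj(load(n),p))-uv for n,uv in obs]),[.66,.09,.11])
    p=r.x; return ((p-KN)@ey*1e3).round(1),((p-KN)@ss*1e3).round(1),((p@nn-f0)*1e3).round(1),r.fun.round(1)
print('idx tri',tri([('w5',(466,137)),('w6',(379,41)),('w8',(498.4,117.6))]))
E
```

```text
ptr [-36.2  84. ] idx [-44.6  84.1]
idx tri (np.float64(-42.5), np.float64(85.4), np.float64(14.6), array([-0.6, -0.5,  0.1, -0.1,  0.3,  0.3]))
```

Request:
{"fn": "step_arm", "kwargs": {"delta_pos": [[0,0,0],[0,0,0],[0,0,0],[0,0,0],[0,0,0],[0,0,0],[0,0,0],[0,0,0],[0,0,0],[0,0,0],[0,0,0]], "turn": [0,0,0,0,0,-0.8,-0.8,-0.8,-0.8,-0.7,0], "grip": 1}}

```text
time: 26.4
ee_pos: [0.5823, 0.1294, 0.09]
eef_rot: [0.992, -0.123, 0.0, 0.0]
ft_force: [0.3, -3.0, -0.6]
width: 0.0495
grip_force: 18.3
```

```bash
python3 - <<'E'
from h import *
c=snap('wrist','w9'); s=read_state(); print(s['time'],s['eef_rot'],s['joint_positions'][6],s['width']); R,o=ptr(c);print(o[-1])
print('cam y,s',[((np.linalg.inv(c['view'])[:3,3]-KN)@a*1e3).round(1) for a in (ey,ss)])
E
```

```text
26.45 [ 9.92584538e-01 -1.21555939e-01  7.80452064e-05  2.85549887e-04] -2.373031997548648 0.04943664198185762
(np.int32(3554), 'tip s', np.float64(84.0), 'tip y', np.float64(-43.501960784313724), 'mean y', np.float64(-43.8961170512099))
cam y,s [np.float64(-9.3), np.float64(126.1)]
```

Request:
{"fn": "step_arm", "kwargs": {"delta_pos": [[0,0,0],[0,0,0],[0,0,0],[0,0,0],[0,0,0.6],[0,0,1],[0,0,0.8],[-0.1,-0.9,0],[-0.1,-0.9,0],[0,0,0],[0,0,0]], "turn": [0,0,0,0,0,0,0,0.6,0.6,0,0], "grip": 0.2}}

```text
time: 27.55
ee_pos: [0.5775, 0.0846, 0.151]
eef_rot: [0.999, -0.051, 0.0, -0.0]
ft_force: [0.6, 1.2, -0.6]
width: 0.0697
grip_force: 0.0
```

```bash
cat > idx.py <<'E'
from h import *
import sys
c=snap('wrist',sys.argv[1]); s=read_state(); print(s['time'],s['ee_pos'],s['eef_rot'],s['width'])
R,o=ptr(c); print(o)
print('cam y',((np.linalg.inv(c['view'])[:3,3]-KN)@ey*1e3).round(1))
P=cloud(c); Q=P-KN; Y=Q@ey*1e3; S=Q@ss*1e3; O=P@nn*1e3-f0*1e3
print('face',np.nanmedian(O[(abs(Y)<30)&(S>40)&(S<55)]))
for lo in range(80,110,3):
    m=(S>lo)&(S<lo+3)&(Y<-25)&(Y>-60)&(O>6)&(O<30)
    if m.sum()>3: print(lo,m.sum(),'y',Y[m].min().round(1),Y[m].max().round(1),'mid',((Y[m].min()+Y[m].max())/2).round(2),'mean',Y[m].mean().round(2))
m=(S>56)&(S<84)&(Y<-25)&(Y>-60)&(O>2)&(O<8); print('ptr depth y',Y[m].mean().round(2),m.sum(),'up',Y[m&(S>75)].mean().round(2))
E
python3 idx.py w10
```

```text
27.6 [0.57736109 0.08543357 0.15091921] [ 9.98705226e-01 -5.08689722e-02  4.04760831e-04 -2.33538830e-04] 0.06961675220250785
[(np.int32(1443), 'tip s', np.float64(85.0), 'tip y', np.float64(48.12014760147601), 'mean y', np.float64(48.13111573111573)), (np.int32(3434), 'tip s', np.float64(82.0), 'tip y', np.float64(-43.29253731343283), 'mean y', np.float64(-43.34071054164241))]
cam y -45.0
face 0.557011405762097
83 15 y -45.0 -43.0 mid -43.99 mean -44.03
86 36 y -46.0 -42.0 mid -44.01 mean -44.02
89 67 y -48.6 -39.3 mid -43.99 mean -44.18
92 86 y -48.6 -39.4 mid -43.98 mean -43.88
95 102 y -49.0 -39.0 mid -43.99 mean -43.94
98 132 y -49.9 -37.6 mid -43.76 mean -43.99
101 162 y -51.3 -36.7 mid -44.0 mean -43.84
104 200 y -52.2 -35.8 mid -44.04 mean -44.02
107 291 y -52.6 -34.9 mid -43.76 mean -43.93
ptr depth y -43.13 502 up -43.53
```

Index is at y = -44.0 and the pointer at about -43.3, 0.7 mm off. There's ample time, so I'll do one small touch-up.

Request:
{"fn": "step_arm", "kwargs": {"delta_pos": [[0.1,0.9,0],[0.1,0.9,0],[0,0,-0.8],[0,0,-1],[0,0,-0.6],[0,0,0]], "turn": [0,0,0,0,0,0]}}

```text
time: 28.2
ee_pos: [0.5809, 0.1301, 0.0882]
eef_rot: [0.999, -0.05, -0.002, 0.0]
ft_force: [-0.2, 0.2, -0.8]
width: 0.0694
grip_force: 0.0
```

Request:
{"fn": "step_arm", "kwargs": {"delta_pos": [[0,0,0],[0,0,0],[0,0,0],[0,0,0],[0,0,0],[0,0,0],[0,0,0]], "turn": [0,0,0,0,0,-0.6,0], "grip": 1}}

```text
time: 28.9
ee_pos: [0.5829, 0.1293, 0.0907]
eef_rot: [0.996, -0.087, 0.001, 0.0]
ft_force: [0.8, -3.8, 3.1]
width: 0.0492
grip_force: 18.2
```

```bash
python3 idx.py w11
```

```text
28.95 [0.58293172 0.12925245 0.0906892 ] [ 9.96274856e-01 -8.62308553e-02  7.82245956e-04  1.99256383e-04] 0.04923561035419805
[(np.int32(1290), 'tip s', np.float64(85.0), 'tip y', np.float64(46.852868217054265), 'mean y', np.float64(46.852868217054265)), (np.int32(3509), 'tip s', np.float64(83.2), 'tip y', np.float64(-44.671698113207555), 'mean y', np.float64(-45.150641208321474))]
cam y -4.7
face 0.06463897397398455
80 4 y -44.5 -43.5 mid -44.02 mean -44.03
83 31 y -45.0 -42.7 mid -43.88 mean -43.84
86 88 y -45.9 -39.0 mid -42.44 mean -43.53
89 167 y -48.2 -38.8 mid -43.51 mean -42.89
92 221 y -47.9 -38.8 mid -43.39 mean -42.81
95 274 y -48.9 -38.6 mid -43.74 mean -42.79
98 346 y -49.4 -37.6 mid -43.48 mean -42.66
101 296 y -50.1 -36.9 mid -43.53 mean -42.35
ptr depth y -43.84 1114 up -44.19
```

Request:
{"fn": "step_arm", "kwargs": {"delta_pos": [[0,0,0],[0,0,0]], "turn": [0.25,0]}}

```text
time: 29.15
ee_pos: [0.5829, 0.1291, 0.0906]
eef_rot: [0.998, -0.07, 0.001, 0.0]
ft_force: [1.4, -3.9, 6.6]
width: 0.0491
grip_force: 18.0
```

Request:
{"fn": "step_arm", "kwargs": {"delta_pos": [[0,0,0],[0,0,0],[0,0,0],[0,0,0],[0,0,0.6],[0,0,1],[0,0,0.8],[-0.1,-0.9,0],[-0.1,-0.9,0],[0,0,0],[0,0,0]], "turn": [0,0,0,0,0,0,0,0.2,0.2,0,0], "grip": 0.2}}

```text
time: 30.25
ee_pos: [0.5774, 0.0846, 0.151]
eef_rot: [0.999, -0.048, 0.0, -0.0]
ft_force: [-0.5, 0.5, 0.7]
width: 0.0696
grip_force: 0.0
```

```bash
python3 idx.py w12
```

```text
30.3 [0.57728862 0.08548694 0.1508394 ] [ 9.98870960e-01 -4.75041881e-02  3.26662783e-04 -2.23253266e-04] 0.06974216899927385
[(np.int32(1461), 'tip s', np.float64(85.0), 'tip y', np.float64(48.1), 'mean y', np.float64(48.177002053388094)), (np.int32(3443), 'tip s', np.float64(82.0), 'tip y', np.float64(-43.893939393939405), 'mean y', np.float64(-43.947081033982))]
cam y -44.5
face 0.5444369966878924
83 12 y -45.0 -42.9 mid -43.94 mean -43.98
86 38 y -48.6 -40.8 mid -44.67 mean -44.04
89 78 y -48.5 -39.2 mid -43.86 mean -44.0
92 84 y -47.9 -39.3 mid -43.58 mean -43.83
95 102 y -48.8 -38.9 mid -43.88 mean -43.97
98 133 y -49.7 -37.9 mid -43.83 mean -43.98
101 164 y -51.1 -36.5 mid -43.8 mean -44.0
104 200 y -52.0 -35.6 mid -43.83 mean -43.84
107 298 y -52.5 -35.2 mid -43.82 mean -43.91
ptr depth y -43.72 498 up -43.56
```

The pointer (-43.9) and index (-43.95) are aligned. I'll rise clear and hand in.

Request:
{"fn": "step_arm", "kwargs": {"delta_pos": [[-0.5,0,1],[-0.5,0,1],[0,0,1],[0,0,0],[0,0,0]], "turn": [0,0,0,0,0]}}

```text
time: 30.8
ee_pos: [0.5523, 0.0858, 0.2255]
eef_rot: [0.999, -0.047, 0.001, -0.0]
ft_force: [0.2, -0.2, -0.7]
width: 0.0696
grip_force: 0.0
```

```bash
python3 -c "
from bench import *
print(close_job())"
```

```text
the job is handed in; nothing more can be done
None
```

The job is handed in at about 31 s: the carriage is home against its stop, the latch bar is fully across behind it, the pointer measured within about 0.1 mm of the cone index, and no contact with the bystanders was seen, though I took no final picture of them.

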